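Hold a soil-sample flask down in the touch mixer

ROBOT

A 6-joint arm with a two-finger parallel gripper is mounted at the origin on the work surface. World frame = base frame: x ahead of the robot, y to its left, z up, the work surface at z = 0. Lengths are in mm, angles in rad, forces in N, time in s.
With the tool pointing down it reaches from about 300 to 775 mm from the base axis. Payload 14.6 kg.
Tool frame: the origin (TCP) lies between the finger pads; the fingertips stand 11 mm ahead of it and the grasp point (between the pads) lies 8 mm behind it; z points along the fingers, y is the line along which they close (so a half turn about z gives the same grasp; the last joint's range is limited). The gripper opens to 85 mm and grips with 20 to 120 N. Pads are 22 mm wide; open, the fingers measure 114 mm over their backs; the gripper's body (76 mm by 85 mm) begins 54 mm behind the grasp point. The pads swing forward as they close: fully open they stand 13 mm farther back than shut.
Start: joints at [-1.328, 0.3, 1.521, -0, 1.321, -0.067], TCP at [167.67, -523.809, 242.281] pointing down, gripper open.
Joint ranges: [-3.03, 3.03], [-0.79, 2.21], [0.23, 2.52], [-1.04, 4.18], [0, 3.07], [-2.55, 2.55]. Speed limits (rad/s): [2.22, 2.22, 2.57, 3.14, 3.14, 3.14].

INTERFACE

Orientations are given as a rotation vector (axis times angle).
In Python, from workcell import telemetry, optics, env, nets gives the robot as it stands.
- The arm moves only by the tool send_rows, never from a script. Its argument "targets" is a list that holds one entry, the list of rows, each a list of 4 numbers: the shift along the tool's x, y, z in units of 25 mm (1.0 is 25 mm), then the turn about the tool's z in units of 5 degrees (1.0 is 5 degrees). In form: [[[dx, dy, dz, spin], ...]]. A call has 1 to 12 rows; each row shifts and turns the commanded pose from where the row before left it, along the tool's axes as they then stand; what a row does not reach is not made up. A row lasts 1/10 s, in which the tool goes at most 50 mm and 8.59 degrees, less where a joint would pass 70% of its speed; a pose out of reach is approached as far as the arm can. A call is refused whole if a number of a shift passes 1 or a number of a turn 1, either way. A call with a gripper value outside its range is refused whole. "jaw" is the finger opening in mm, from 0 to 85.4, set as the call begins (left out, the last holds). The fingers move at their own pace and stop on an object; "newtons" is the grip in N (left out, the last holds). Time passes only in rows, so rows that do not move let the fingers close. It gives the time, the measured TCP pose, the force, the opening and the grip force at its end, in the units of the state.
- telemetry.read_state(): the state, without advancing time (a new reading comes with each control period).
- optics.grab_frame(name): name is "side" or "top"; returns the picture (400x640x3 uint8, red, green, blue); there is no depth.
- optics.camera_params(name): a dict with "vfov" (degrees; the focal length in pixels is half the picture's height over the tangent of half this angle, whatever the lens; pixels are square), "cx", "cy" (the principal point, pixels), "distortion" ([k1, k2, p1, p2, k3] as OpenCV has them; the pictures are not rectified), "R" (3x3) and "t" (3): a world point X has camera coordinates R X + t. Camera axes: x right, y down, z forward; pixel columns grow to the right and rows downward; lengths in mm; the calibration is good to about 2 mm. A picture is of the moment at which its call begins. camera_params takes no time and is no camera call.
- env.job_done(): hands the job in; it is judged then, once.
Trained networks look in the newest picture that a camera, given by its name, has taken for a name from the list of things; names that differ only in an ending like _2 or _b are one class to them, and where a whole thing is asked for, a point or a joint stands for the part that bears it (a point fixed in the world has none). Each returns a list of dicts, best first, with "confidence" (0 to 1); they miss things now and then, are a little off and sometimes report something else, mostly with a low value. They report only what shows in the picture. A call takes as long as a camera call. They do not tell look-alikes from the thing itself.
- nets.trace(camera, name): "mask" (400x640 bool, what is visible of it) and "extent" ([left, top, width, height] in pixels, round what is visible of it).
The state is a dict: "clock": time; "joints": joint angles; "qd": joint speeds; "effort": joint torques, N m; "position": TCP position; "tool_rot": TCP orientation; "force": force on the tool from outside, world axes, zero at the start; "torque": the same for the moment, N m; "opening": opening from 0.0 (shut) to 1.0 (fully open); "grasp_force": force on a finger pad.
Only numpy, scipy, OpenCV 4.12 (cv2) and the standard library are available. Lean on these libraries where they do the work, as an engineer would, in place of code of your own. Each camera call takes 0.05 s, during which the arm holds its last target. There are 200 camera calls.

TASK

Shake up the soil sample: pull the long-necked amber flask with the orange stopper up out of the rack, set its round bottom in the sprung ring on top of the mixer, and press it straight down, firmly but without ramming it, until the ring is down near the bottom of its travel, where the mixer runs. The job ends holding: finish while your gripper still grips the flask and keeps it upright and pressed down in the ring, with the gripper itself clear of the mixer. Leave the other flasks and everything else on the table undisturbed.

Things in the scene. Friction and masses are not known exactly. Their poses are not given: they have to be found in the camera images.
- flask_neck (a point): grip point on the task flask (amber glass, ORANGE stopper, 136 mm tall, 80 to 170 g), on its axis 92 mm above its underside; z up the neck. From the underside: ball 56 mm across with a flat foot 22 mm wide; straight neck 22 mm across from 60 to 114 mm; rim 26 mm wide to 119 mm; stopper 25 mm wide to 136 mm. It is round: any grasp yaw will do
- flask_ball (a point): centre of the task flask's round ball, on its axis, 28 mm above its underside and 64 mm below flask_neck; z runs up the neck
- rack: fixed light wooden block, 92 x 285 x 55 mm, origin under its centre, long side along its y. Three round wells 63 mm wide and 43 mm deep (floor 12 mm above the table) on its centre line at y = -90, 0 and +90 mm, each with one flask standing upright in it; a flask must rise 43 mm to be clear of its well
- mixer: fixed white touch mixer, housing about 162 x 125 x 75 mm, origin under its middle, control panel to its -x. On top, its vertical axis 14 mm to +x of the origin, a black collar up to 83 mm and over it the sprung ring: a black rubber seat (45 degree inner cone) in a bright ring 70 mm wide, underside 98 mm and rim 116 mm above the table when up
- cradle_seat (a point): point fixed to the sprung ring where the centre of the flask's ball lies when the flask sits in the ring: on the ring's axis, 30 mm above the ring's underside and 128 mm above the table when the ring is up; z up. It sinks with the ring
- cradle (a joint): how far the sprung ring is pressed down, in m: 0 up, 0.012 at its bottom stop; the mixer runs from 0.008. It moves straight down and springs back up; it takes about 2.3 N to start moving, 8 N at 0.008 and 11 N at 0.012. A standing flask's own weight does not press it down
- flask_blue_ball (a point): ball centre of a second, equal flask, with a BLUE stopper, in the rack; leave it there
- flask_grey_ball (a point): ball centre of a third, equal flask, with a GREY stopper, in the rack; leave it there
- nursery_pot: bystander: empty black plastic pot, 72 mm wide, 75 mm high, origin under its centre
- clay_pot: bystander: terracotta pot, 84 mm wide, 78 mm high, origin under its centre
- moss_ball: bystander: plant in a moss ball on a white saucer, 130 mm wide, about 170 mm high, origin under its centre
- secateurs: bystander: red-handled secateurs lying flat, 190 mm long along its x, 20 mm high, origin under the middle
- trowel: bystander: trowel lying flat, 265 mm long along its x, 26 mm high, origin under the middle
- spray_bottle: bystander: green spray bottle with a white head, 70 mm wide, 190 mm high, origin under its centre
Mind the look-alikes: they are no part of the job. What is shaped like the part that bears flask_neck but purple is not meant.

How it is judged:
By the outcome, as a careful person would: the job done as asked, in the order asked, and still so for the second after the job is handed in, while the arm keeps its last pose, push and grip.
It also fails if it takes over 40 s, if anything falls off the work surface, if the arm or the gripper's body presses on something with over 40 N, if the wrist force passes 120 N, or if a joint passes its speed limit or range.

## Working session

There is one attempt and no reset: what is moved stays moved. The work goes in short steps, Python scripts to look and compute and a tool call to move; the robot and the scene stay as the last step left them, time stands still between calls to the robot, and variables do not carry over. Pictures are saved under pics/ and viewed, at most 10 in all, crops included, and the job is handed in when it is done.

Besides the shell and the picture viewer there is one more tool, called after "Emit:" as name([rows], argument=value, ...), one row to a line, values as JSON. send_rows: Moves the arm, as the interface text tells. Its arguments: {"type":"object","properties":{"targets":{"type":"array","items":{"type":"array","items":{"type":"array","items":{"type":"number"}}}},"jaw":{"type":"number"},"newtons":{"type":"number"}},"required":["targets"]}

```bash
mkdir -p pics; python3 - <<'E'
from workcell import telemetry, optics
import cv2,numpy as np
for n in("side","top"):
    cv2.imwrite(f"pics/{n}0.png",optics.grab_frame(n)[:,:,::-1]); p=optics.camera_params(n)
    print(n,p['vfov'],p['cx'],p['cy'],p['distortion'],np.round(-np.array(p['R']).T@np.array(p['t'])),np.round(p['R'],2).tolist())
s=telemetry.read_state();print(s)
E
```

```text
side 52.52517566477213 319.4284758791663 196.64908851022366 [-0.0855199  0.         0.         0.         0.       ] [  48.  949. 1062.] [[-0.9, -0.43, -0.02], [-0.27, 0.6, -0.75], [0.33, -0.67, -0.66]]
top 56.94334574251053 317.03401537382587 207.08254492513248 [0.0108024 0.        0.        0.        0.       ] [ 391.  -17. 1214.] [[0.0, -1.0, -0.01], [-0.99, 0.0, -0.11], [0.11, 0.01, -0.99]]
{'clock': 0.1, 'joints': array([-1.32757514e+00,  3.00440079e-01,  1.52154470e+00,  5.38762944e-06,
        1.32069496e+00, -6.66170234e-02]), 'qd': array([-0.00090482, -0.0017744 , -0.00218904,  0.00252796,  0.00075445,
        0.00011807]), 'effort': array([ 7.18146894e-04, -5.44374061e+01, -3.62369442e+01, -9.31356317e-05,
        3.00966356e-03, -1.53818189e-05]), 'position': array([ 167.63724335, -523.61362606,  241.75371454]), 'tool_rot': array([-3.10289898e+00, -4.84579059e-01,  1.42372193e-04]), 'force': array([-0.18793387, -0.13301245,  0.08693356]), 'torque': array([0.04864983, 0.0167441 , 0.02831187]), 'grasp_force': 0.0, 'opening': 1.0006042907849437}
```

View pics/side0.png

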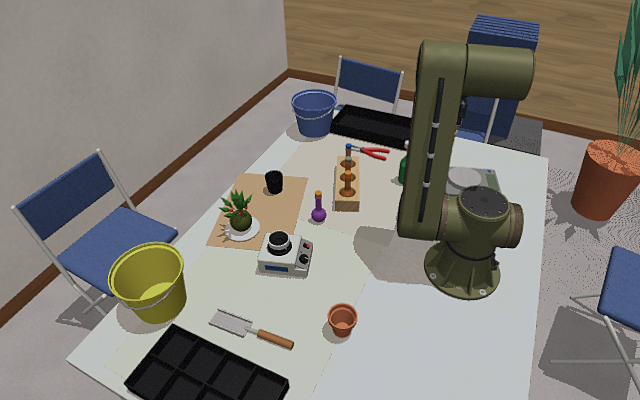

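View pics/top0.png

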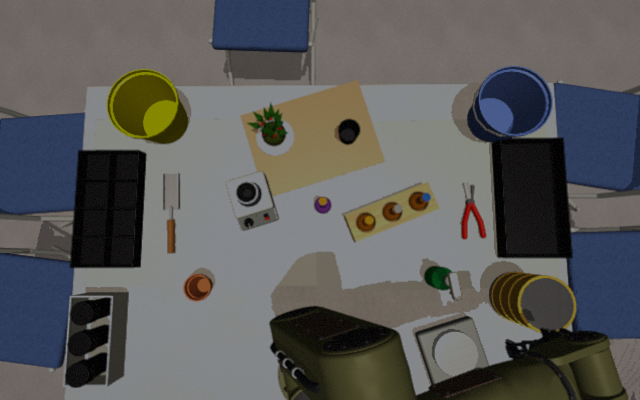

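The side view shows the rack at about (347,180) and the mixer at (285,250). In the top view the flasks' stoppers are at (367,220), (393,210) and (421,200). A purple look-alike stands at (322,204), and the mixer ring is at (248,193). The candidates for the amber flask are the three in the rack, so I'll confirm by crop which one has the orange stopper.

```bash
cat > h.py <<'E'
import numpy as np,cv2
from workcell import optics
def cam(n):
    p=optics.camera_params(n);f=200/np.tan(np.radians(p['vfov']/2))
    return np.array([[f,0,p['cx']],[0,f,p['cy']],[0,0,1]]),np.array(p['distortion'],float),np.array(p['R'],float),np.array(p['t'],float)
def ray(n,uv):
    K,d,R,t=cam(n);u=cv2.undistortPoints(np.array([[uv]],float),K,d)[0,0]
    return -R.T@t,R.T@np.r_[u,1]
def atz(n,uv,z):
    c,r=ray(n,uv);return c+r*(z-c[2])/r[2]
def tri(a,b):
    c,r=ray("side",a);e,s=ray("top",b);k=np.linalg.lstsq(np.c_[r,-s],e-c,rcond=None)[0]
    p,q=c+r*k[0],e+s*k[1];return (p+q)/2,np.linalg.norm(p-q)
def proj(n,X):
    K,d,R,t=cam(n);return cv2.projectPoints(np.atleast_2d(np.array(X,float)),cv2.Rodrigues(R)[0],t,K,d)[0][:,0]
E
python3 - <<'E'
from h import *
from workcell import nets
s=cv2.imread("pics/side0.png");t=cv2.imread("pics/top0.png")
def z(i,u,v,w,h,f):return cv2.resize(i[v:v+h,u:u+w],None,fx=f,fy=f,interpolation=cv2.INTER_CUBIC)
a=z(s,300,135,80,80,5);b=z(t,340,175,80+20,80,5);c=z(s,245,215,80,40,5);d=z(t,220,165,100,40,5)
cv2.imwrite("pics/crop.png",np.hstack([np.vstack([a]),b[:, :400]]))
cv2.imwrite("pics/mix.png",np.hstack([z(s,250,220,70,60,5),z(t,220,165,70,60,5)]))
for n in("side","top"):
    for k in("flask_neck","cradle_seat","rack","mixer","cradle"):
        for r in nets.trace(n,k):
            v,u=np.nonzero(r["mask"]);print(n,k,round(r["confidence"],2),r["extent"],u.mean().round(1),v.mean().round(1))
            if r["confidence"]>.5: np.save(f"m_{n}_{k}_{int(u.mean())}.npy",r["mask"])
E
```

```text
side flask_neck 0.67 [341.1, 167.4, 11.1, 27.6] 347.2 184.2
side cradle_seat 0.69 [268.7, 230.5, 22.0, 20.1] 278.3 239.8
side rack 0.6 [333.7, 156.3, 25.6, 56.9] 347.2 188.9
side mixer 0.56 [255.7, 231.2, 56.5, 48.3] 284.6 254.0
side cradle 0.6 [270.4, 230.8, 20.4, 21.4] 279.0 239.9
top flask_neck 0.62 [312.9, 197.9, 20.6, 15.0] 323.3 205.1
top flask_neck 0.56 [356.1, 214.8, 19.3, 19.6] 365.3 222.4
top cradle_seat 0.6 [235.5, 180.3, 27.6, 26.3] 246.3 192.5
top rack 0.81 [345.3, 183.8, 94.9, 56.6] 390.9 212.2
top rack 0.26 [227.7, 172.2, 50.2, 59.5] 251.6 200.7
top cradle 0.93 [234.4, 185.3, 22.2, 19.6] 246.4 192.9
```

View pics/crop.png

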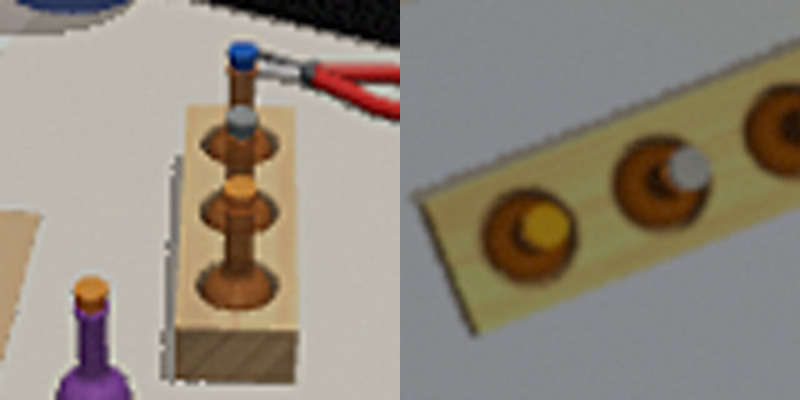

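View pics/mix.png

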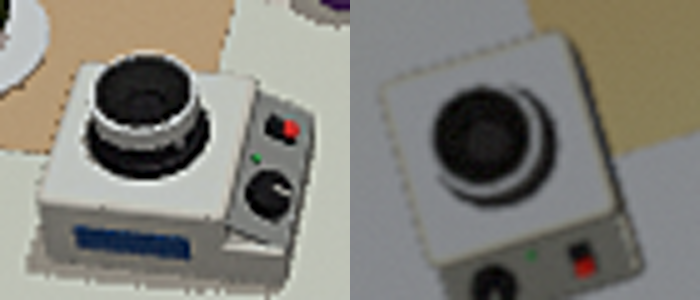

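```bash
python3 - <<'E'
from h import *
from scipy.optimize import least_squares
s=cv2.imread("pics/side0.png");t=cv2.imread("pics/top0.png")
def blob(i,box,lo,hi):
    u,v,w,h=box;m=cv2.inRange(cv2.cvtColor(i[v:v+h,u:u+w],cv2.COLOR_BGR2HSV),lo,hi)
    y,x=np.nonzero(m);print(box,len(x),x.min()+u,x.max()+u,y.min()+v,y.max()+v,m.shape);return np.array([x.mean()+u,y.mean()+v])
so=blob(s,(335,165,25,12),(8,150,150),(22,255,255));to=blob(t,(355,210,25,22),(18,170,130),(30,255,255))
print("orange",so,to,"side z139",atz("side",so,141),"top z148",atz("top",to,148),tri(so,to))
tg=np.array([340+(690-400+.5)/5-.5,175+168/5-.4]);print("grey top",atz("top",tg,148),atz("side",(347.9,159),142))
# ring: rim centre
for n,uv in(("side",(250+145/5-.4,220+88/5-.4)),("top",(246.7,192.2))):print("ring",n,atz(n,uv,116))
# bright outline ring from dark/bright; project model for check
for n,i in(("side",s),("top",t)):
    w=atz("side",(278.6,237.4),116) if n=="side" else atz("top",(246.7,192.2),116)
a=np.linspace(0,2*np.pi,60)
P=[atz("top",to,148),atz("top",(246.7,192.2),116)];Q=[atz("side",so,141),atz("side",(278.6,237.4),116)]
f=(P[0]+Q[0])/2;r=(P[1]+Q[1])/2
out=[]
for n,i in(("side",s),("top",t)):
    for (X,box) in((f,1),(r,2)):
        c=proj(n,[[X[0],X[1],90]])[0].astype(int);u,v=c-25
        k=cv2.resize(i[v:v+50,u:u+50],None,fx=7,fy=7,interpolation=cv2.INTER_CUBIC)
        for z,d in([(148,12.5),(131,13),(72,11)] if box==1 else [(116,35),(98,35)]):
            q=(proj(n,np.c_[X[0]+d*np.cos(a),X[1]+d*np.sin(a),0*a+z])-[u,v]+.5)*7
            cv2.polylines(k,[q.astype(int)],True,(0,255,0),1)
        out.append(k)
cv2.imwrite("pics/chk.png",np.vstack([np.hstack(out[:2]),np.hstack(out[2:])])[:, :]);print(f,r)
E
python3 -c "
import cv2;i=cv2.imread('pics/chk.png');cv2.imwrite('pics/chk2.png',cv2.resize(i,(600,600)))"
```

```text
(335, 165, 25, 12) 23 345 350 170 174 (12, 25)
(355, 210, 25, 22) 38 366 372 217 223 (22, 25)
orange [347.56521739 171.91304348] [368.89473684 219.78947368] side z139 [ 476.76458007 -159.67451467  141.        ] top z148 [ 472.25871663 -151.97119928  148.        ] (array([ 472.94607843, -151.76448787,  147.75042006]), np.float64(1.418412200882908))
grey top [ 505.85518027 -235.45909622  148.        ] [ 505.78865178 -233.86873797  142.        ]
ring side [560.4594746  212.62046863 116.        ]
ring top [558.46438414 210.70844441 116.        ]
[ 474.51164835 -155.82285698  144.5       ] [559.24675958 212.04385336 116.        ]
```

View pics/chk2.png

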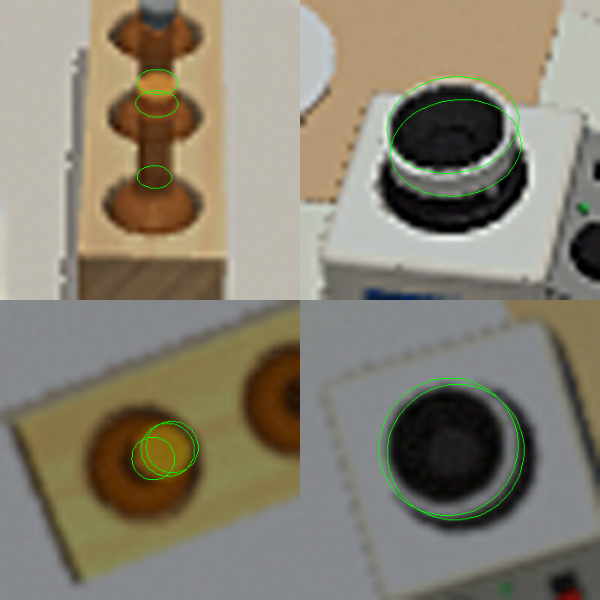

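```bash
python3 - <<'E'
from h import *
from scipy.optimize import least_squares
s=cv2.imread("pics/side0.png",0);t=cv2.imread("pics/top0.png",0)
E={}
for n,i,sd in(("side",s,(278,238)),("top",t,(247,193))):
    k=8;u,v=sd[0]-20,sd[1]-20
    g=cv2.resize(i[v:v+40,u:u+40],None,fx=k,fy=k,interpolation=cv2.INTER_CUBIC)
    for th in(70,85,100):
        m=(g<th).astype(np.uint8);_,l,st,_c=cv2.connectedComponentsWithStats(m)
        L=l[164,164]
        c=max(cv2.findContours((l==L).astype(np.uint8),0,1)[0],key=cv2.contourArea)
        e=cv2.fitEllipse(cv2.convexHull(c));uv=(np.array(e[0])+.5)/k-.5+[u,v];print(n,th,uv.round(2),np.round(np.array(e[1])/k,1),atz(n,uv,116).round(1))
print("well",atz("top",(365.6,221.8),55))
for X in([473,-153,148],[473,-153,55],[473,-153,40]):print(proj("top",X),proj("side",X))
E
```

```text
side 70 [278.08 237.91] [13.9 19.1] [560.4 216.  116. ]
side 85 [278.07 237.9 ] [14.1 19.3] [560.5 216.  116. ]
side 100 [278.09 237.92] [14.3 19.4] [560.4 216.  116. ]
top 70 [245.9 191.8] [19.3 19.5] [559.7 213.1 116. ]
top 85 [245.9  191.81] [19.8 20. ] [559.7 213.2 116. ]
top 100 [248.45 193.62] [25.8 26. ] [554.1 205.3 116. ]
well [ 473.03146323 -153.29018741   55.        ]
[[369.2473824  219.53344182]] [[347.87420767 171.67952486]]
[[365.50759974 221.81005921]] [[347.23243264 190.95181454]]
[[364.95957999 222.14368115]] [[347.13266205 193.91931163]]
```

The crops confirm it: the orange-stoppered amber flask is the rack-end one, top-view stopper at (369,220), at about (473,-153). Grey is next to it, then blue, and the free-standing purple one is the decoy. The ring axis is at about (560,214.5). I'll move above the flask.

Emit:
send_rows([
  [[0.95, -0.61, 0, 0], [0.95, -0.61, 0, 0], [0.95, -0.61, 0, 0], [0.95, -0.61, 0, 0], [0.95, -0.61, 0, 0], [0.95, -0.61, 0, 0], [0.95, -0.61, 0, 0], [0.95, -0.61, 0, 0], [0.95, -0.61, 0, 0], [0.95, -0.61, 0, 0], [0.95, -0.61, 0, 0], [0.95, -0.61, 0, 0]],
], jaw=85)

```text
clock: 1.8
position: [383.9, -261.7, 242.4]
tool_rot: [3.104, 0.485, 0.0]
force: [0.1, -0.8, 0.3]
opening: 0.994
grasp_force: 0.0
```

Emit:
send_rows([
  [[0.95, -0.61, 0, 0], [0.95, -0.61, 0, 0], [0.95, -0.61, 0, 0], [0.95, -0.61, 0, 0], [0.95, -0.61, 0, 0], [0, 0, 0, -1], [0, 0, 0, -1], [0, 0, 0, -1], [0, 0, 0, -1], [0, 0, 0, -1], [0, 0, 0, -1], [0, 0, 0, -1]],
])

```text
clock: 3.0
position: [473.2, -153.8, 242.3]
tool_rot: [2.812, 1.401, 0.0]
force: [-0.8, 0.6, -0.2]
opening: 0.999
grasp_force: 0.0
```

Emit:
send_rows([
  [[0, 0, 0, -1], [0, 0, 0, -1], [0, 0, 0, -1], [0, 0, 0, -1], [0, 0, 0, -1], [0, 0, 0, -1], [0, 0, 0, -1], [0, 0, 0, -1], [0, 0, 0, -1], [0, 0, 0, -1], [0, 0, 0, -1], [0, 0, 0, -1]],
])

```text
clock: 4.2
position: [473.2, -153.8, 242.3]
tool_rot: [1.735, 2.619, 0.0]
force: [0.2, -0.4, 0.0]
opening: 0.994
grasp_force: 0.0
```

```bash
cat >> h.py <<'E'
def go(x,y,z=None):
    from workcell import telemetry
    from scipy.spatial.transform import Rotation as Ro
    s=telemetry.read_state();R=Ro.from_rotvec(s['tool_rot']).as_matrix();p=s['position']
    print("pos",p.round(1),"R",R.round(3).tolist(),"j",s['joints'].round(2),"F",s['force'].round(1),"t",s['clock'],"open",round(s['opening'],3),s['grasp_force'])
    print("units",(R.T@(np.array([x,y,p[2] if z is None else z])-p)/25).round(3))
E
python3 -c "
from h import *
go(473,-153,97)"
```

```text
pos [ 473.2 -153.8  242.3] R [[-0.39, 0.921, 0.0], [0.921, 0.39, -0.0], [-0.0, 0.0, -1.0]] j [-0.39  0.18  1.67 -0.    1.29 -0.79] F [ 0.2 -0.4  0. ] t 4.2 open 0.994 0.0
units [0.033 0.007 5.813]
```

Emit:
send_rows([
  [[0.03, 0, 0.75, 0], [0, 0, 0.75, 0], [0, 0, 0.75, 0], [0, 0, 0.75, 0], [0, 0, 0.75, 0], [0, 0, 0.75, 0], [0, 0, 0.6, 0], [0, 0, 0.4, 0], [0, 0, 0.3, 0], [0, 0, 0, 0]],
])

```text
clock: 5.2
position: [472.7, -153.0, 96.7]
tool_rot: [-1.739, -2.615, 0.0]
force: [0.2, 0.6, 1.3]
opening: 0.992
grasp_force: 0.0
```

```bash
python3 - <<'E'
from h import *
i={n:optics.grab_frame(n)[:,:,::-1] for n in("side","top")}
z=lambda a,u,v:cv2.resize(a[v:v+60,u:u+60],None,fx=6,fy=6,interpolation=cv2.INTER_CUBIC)
cv2.imwrite("pics/grasp.png",np.hstack([z(i["side"],318,140),z(i["top"],340,190)]))
go(473,-153,97)
E
```

```text
pos [ 473.1 -153.2   97.7] R [[-0.387, 0.922, 0.001], [0.922, 0.387, -0.0], [-0.0, 0.0, -1.0]] j [-0.39  0.36  1.81  0.    0.97 -0.78] F [-0.5 -0.8  0. ] t 5.3 open 0.994 0.0
units [ 0.01  -0.001  0.03 ]
```

View pics/grasp.png

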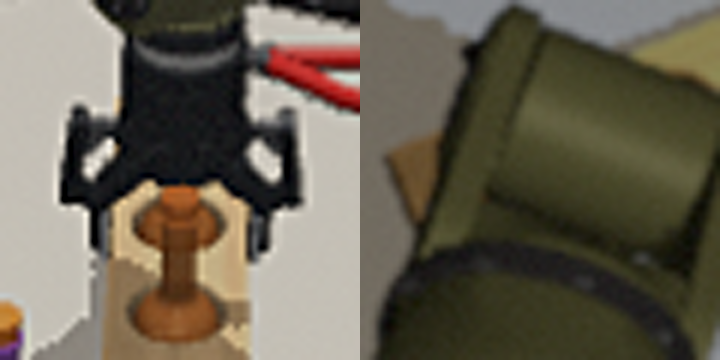

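The side view shows the fingers straddling the neck evenly, neck at (348,182) with the fingers at about (335,177) and (362,177). The flask stands upright in its well. Closing and lifting now.

Emit:
send_rows([
  [[0, 0, 0, 0], [0, 0, 0, 0], [0, 0, 0, 0], [0, 0, 0, 0], [0, 0, 0, 0], [0, 0, 0, 0], [0, 0, 0, 0], [0, 0, 0, 0], [0, 0, 0, 0], [0, 0, 0, 0]],
], jaw=0, newtons=50)

```text
clock: 6.3
position: [473.0, -153.2, 97.5]
tool_rot: [1.739, 2.616, 0.0]
force: [-1.5, -0.7, 6.0]
opening: 0.251
grasp_force: 45.1
```

```bash
python3 -c "
from h import *
go(473,-153,97)"
```

```text
pos [ 473.  -153.2   97.5] R [[-0.387, 0.922, 0.0], [0.922, 0.387, -0.0], [-0.0, 0.0, -1.0]] j [-0.39  0.36  1.81 -0.    0.97 -0.78] F [-1.5 -0.7  6. ] t 6.3 open 0.251 45.08186727762222
units [0.009 0.004 0.022]
```

Emit:
send_rows([
  [[0, 0, -0.3, 0], [0, 0, -0.5, 0], [0, 0, -0.6, 0], [0, 0, -0.6, 0], [0, 0, -0.6, 0], [0, 0, -0.6, 0], [0, 0, -0.6, 0], [0, 0, -0.6, 0], [0, 0, -0.6, 0], [0, 0, -0.6, 0], [0, 0, -0.4, 0], [0, 0, -0.2, 0]],
])

```text
clock: 7.5
position: [473.0, -153.1, 253.6]
tool_rot: [1.739, 2.615, 0.001]
force: [0.4, -0.1, -2.0]
opening: 0.251
grasp_force: 45.0
```

```bash
python3 - <<'E'
from h import *
i=optics.grab_frame("side")[:,:,::-1]
cv2.imwrite("pics/lift.png",cv2.resize(i[90:220,300:400],None,fx=4,fy=4,interpolation=cv2.INTER_CUBIC))
go(560,214.5)
E
```

```text
pos [ 473.1 -153.2  253.7] R [[-0.387, 0.922, 0.002], [0.922, 0.387, -0.001], [-0.001, 0.001, -1.0]] j [-0.39  0.17  1.65  0.    1.32 -0.78] F [-0.5  0.2  0. ] t 7.55 open 0.248 45.010463297367096
units [ 1.2218e+01  8.8950e+00 -3.0000e-03]
```

View pics/lift.png

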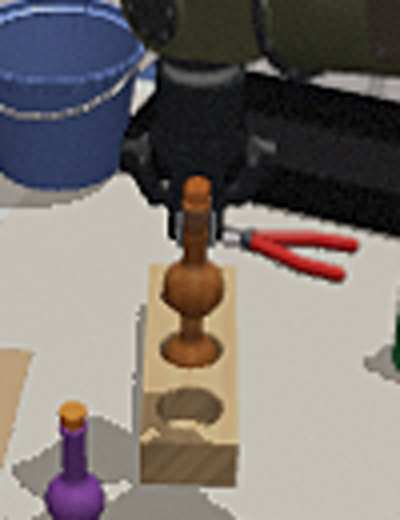

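The flask is out of its well, upright in the gripper at side (348,162). Carrying it over the ring.

Emit:
send_rows([
  [[0.3, 0.22, 0, 0], [0.62, 0.45, 0, 0], [0.62, 0.45, 0, 0], [0.62, 0.45, 0, 0], [0.62, 0.45, 0, 0], [0.62, 0.45, 0, 0], [0.62, 0.45, 0, 0], [0.62, 0.45, 0, 0], [0.62, 0.45, 0, 0], [0.62, 0.45, 0, 0], [0.62, 0.45, 0, 0], [0.62, 0.45, 0, 0]],
])

```text
clock: 8.75
position: [523.0, 62.4, 251.4]
tool_rot: [-1.739, -2.615, 0.001]
force: [0.3, -0.4, -0.9]
opening: 0.242
grasp_force: 45.1
```

Emit:
send_rows([
  [[0.62, 0.45, 0, 0], [0.62, 0.45, 0, 0], [0.62, 0.45, 0, 0], [0.62, 0.45, 0, 0], [0.62, 0.45, 0, 0], [0.62, 0.45, 0, 0], [0.62, 0.45, 0, 0], [0.5, 0.38, 0, 0], [0.26, 0.2, 0, 0], [0, 0, 0, 0]],
])

```text
clock: 9.75
position: [559.8, 215.5, 251.7]
tool_rot: [-1.738, -2.616, 0.001]
force: [-0.0, 0.9, -1.5]
opening: 0.25
grasp_force: 45.1
```

```bash
python3 -c "
from h import *
go(560,214.5)"
```

```text
pos [559.8 215.5 251.7] R [[-0.388, 0.922, -0.001], [0.922, 0.388, -0.0], [0.0, -0.001, -1.0]] j [ 0.31  0.41  1.36  0.    1.38 -0.09] F [-0.   0.9 -1.5] t 9.75 open 0.25 45.083254873752594
units [-0.039 -0.008  0.   ]
```

Emit:
send_rows([
  [[-0.04, 0, 0.3, 0], [0, 0, 0.5, 0], [0, 0, 0.5, 0], [0, 0, 0.4, 0], [0, 0, 0.25, 0], [0, 0, 0.1, 0], [0, 0, 0, 0], [0, 0, 0, 0]],
])

```text
clock: 10.55
position: [560.5, 213.8, 201.5]
tool_rot: [1.739, 2.616, 0.001]
force: [0.5, -0.1, -1.9]
opening: 0.245
grasp_force: 45.1
```

```bash
python3 - <<'E'
from h import *
i={n:optics.grab_frame(n)[:,:,::-1] for n in("side","top")}
go(560,214.5,185.5)
a=np.linspace(0,2*np.pi,80)
out=[]
for n,(u,v) in(("side",(245,185)),("top",(215,160))):
    k=cv2.resize(i[n][v:v+70,u:u+70],None,fx=5.7,fy=5.7,interpolation=cv2.INTER_CUBIC)
    for z,r in((116,35),(142.5,28)):
        q=(proj(n,np.c_[560+r*np.cos(a),214.5+r*np.sin(a),0*a+z])-[u,v]+.5)*5.7
        cv2.polylines(k,[q.astype(int)],True,(0,255,0),1)
    out.append(k)
cv2.imwrite("pics/over.png",np.hstack(out))
E
```

```text
pos [560.5 213.8 201.5] R [[-0.387, 0.922, 0.001], [0.922, 0.387, 0.0], [-0.0, 0.001, -1.0]] j [ 0.3   0.44  1.42 -0.    1.28 -0.09] F [ 0.8 -0.5 -1.3] t 10.65 open 0.249 45.092294812202454
units [ 0.034 -0.007  0.642]
```

View pics/over.png

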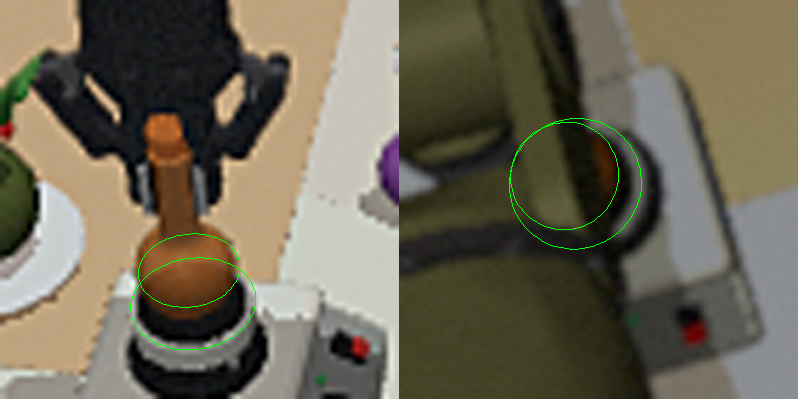

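The flask hangs upright right over the ring: ball at side crop (187,270), ring centred at about (191,303). The match is within 2 mm, so I'll lower it slowly and watch the force.

Emit:
send_rows([
  [[0.03, 0, 0.15, 0], [0, 0, 0.15, 0], [0, 0, 0.1, 0], [0, 0, 0.1, 0], [0, 0, 0.08, 0], [0, 0, 0.06, 0], [0, 0, 0, 0], [0, 0, 0, 0]],
])

```text
clock: 11.45
position: [560.1, 214.4, 185.3]
tool_rot: [1.74, 2.616, 0.0]
force: [-1.4, -0.7, 1.9]
opening: 0.249
grasp_force: 45.4
```

```bash
python3 -c "
from h import *
go(560,214.5,185.5)"
```

```text
pos [560.1 214.4 185.3] R [[-0.387, 0.922, 0.0], [0.922, 0.387, -0.0], [-0.0, 0.0, -1.0]] j [ 0.3   0.46  1.44 -0.    1.24 -0.09] F [-1.4 -0.7  1.9] t 11.45 open 0.249 45.38942098617554
units [ 0.007 -0.001 -0.008]
```

Emit:
send_rows([
  [[0, 0, 0.05, 0], [0, 0, 0.05, 0], [0, 0, 0.05, 0], [0, 0, 0.05, 0], [0, 0, 0, 0], [0, 0, 0, 0]],
])

```text
clock: 12.05
position: [560.1, 214.4, 180.3]
tool_rot: [1.74, 2.616, 0.0]
force: [-1.3, -2.4, 6.2]
opening: 0.25
grasp_force: 45.6
```

```bash
python3 -c "
from h import *
from workcell import telemetry,optics
for k in range(4): optics.grab_frame('side');s=telemetry.read_state();print(s['force'].round(2),s['torque'].round(2),s['position'].round(1))
go(560,214.5,175.5)"
```

```text
[-1.39 -2.29  6.12] [-0.38  0.28  0.07] [560.1 214.4 180.3]
[-1.56 -2.07  6.49] [-0.44  0.28 -0.02] [560.1 214.4 180.3]
[-2.07 -2.6   5.57] [-0.4   0.3   0.04] [560.1 214.4 180.3]
[-1.49 -2.7   5.66] [-0.38  0.31  0.11] [560.1 214.4 180.3]
pos [560.1 214.4 180.3] R [[-0.387, 0.922, 0.0], [0.922, 0.387, 0.0], [-0.0, 0.0, -1.0]] j [ 0.3   0.46  1.44 -0.    1.23 -0.09] F [-1.5 -2.7  5.7] t 12.25 open 0.248 45.605637431144714
units [ 0.006 -0.004  0.191]
```

There is a slight sideways load, so I'll ease about 1 mm toward the relief direction.

Emit:
send_rows([
  [[-0.015, -0.02, 0, 0], [-0.015, -0.02, 0, 0], [0, 0, 0, 0], [0, 0, 0, 0]],
])

```text
clock: 12.65
position: [559.8, 213.4, 180.4]
tool_rot: [1.739, 2.615, 0.002]
force: [1.1, -2.3, 5.5]
opening: 0.245
grasp_force: 45.6
```

```bash
python3 -c "
from h import *
from workcell import telemetry,optics
for k in range(3): optics.grab_frame('side');s=telemetry.read_state();print(s['force'].round(2),s['torque'].round(2),s['position'].round(1))
"
```

```text
[ 2.28 -1.8   5.13] [-0.29 -0.24 -0.  ] [559.8 213.4 180.4]
[ 1.38 -2.03  5.39] [-0.24 -0.31  0.03] [559.8 213.4 180.4]
[ 1.23 -1.14  6.43] [-0.27 -0.23 -0.01] [559.8 213.4 180.4]
```

Emit:
send_rows([
  [[-0.015, 0, 0, 0], [-0.015, 0, 0, 0], [0, 0, 0.03, 0], [0, 0, 0.03, 0], [0, 0, 0.03, 0], [0, 0, 0.03, 0], [0, 0, 0.03, 0], [0, 0, 0, 0], [0, 0, 0, 0]],
])

```text
clock: 13.7
position: [560.0, 212.7, 176.7]
tool_rot: [1.739, 2.615, 0.001]
force: [1.3, -1.6, 8.2]
opening: 0.246
grasp_force: 45.6
```

```bash
python3 - <<'E'
from h import *
from workcell import telemetry
for k in range(4): i=optics.grab_frame('side')[:,:,::-1];s=telemetry.read_state();print(s['force'].round(2),s['torque'].round(2),s['position'].round(1))
a=np.linspace(0,2*np.pi,80)
u,v=243,185;out=[]
for dz in(0,10):
    k=cv2.resize(i[v:v+75,u:u+75],None,fx=5.3,fy=5.3,interpolation=cv2.INTER_CUBIC)
    if dz:
      for z,r in((116-dz,35),(98-dz,35)):
        q=(proj("side",np.c_[559.8+r*np.cos(a),213+r*np.sin(a),0*a+z])-[u,v]+.5)*5.3
        cv2.polylines(k,[q.astype(int)],True,(0,255,0),1)
    out.append(k)
cv2.imwrite("pics/press.png",np.hstack(out)); go(560,213,176.5)
E
```

```text
[ 1.65 -2.17  6.1 ] [-0.21 -0.19 -0.  ] [560.  212.7 176.7]
[ 1.11 -2.    7.51] [-0.21 -0.19 -0.05] [560.  212.7 176.7]
[ 1.7  -0.61  7.37] [-0.19 -0.15  0.03] [560.  212.7 176.8]
[ 1.36 -0.64  6.86] [-0.17 -0.14 -0.01] [560.  212.7 176.7]
pos [560.  212.7 176.7] R [[-0.387, 0.922, 0.001], [0.922, 0.387, 0.0], [-0.0, 0.001, -1.0]] j [ 0.3   0.47  1.45 -0.    1.22 -0.1 ] F [ 1.4 -0.6  6.9] t 13.9 open 0.249 45.64907759428024
units [0.011 0.005 0.01 ]
```

View pics/press.png

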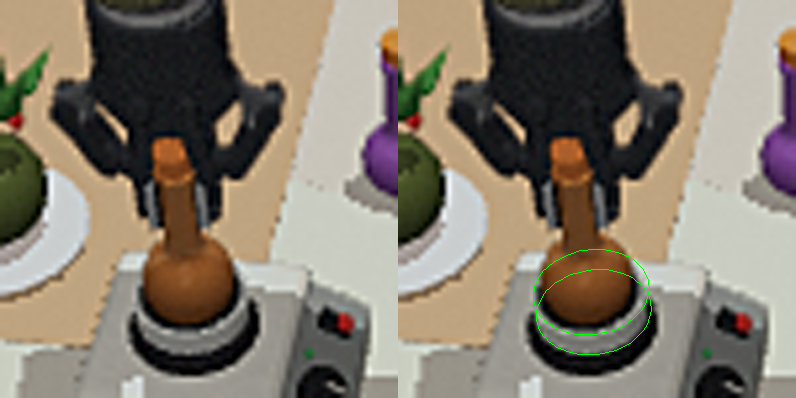

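Emit:
send_rows([
  [[-0.015, 0.01, 0.02, 0], [0, 0, 0.02, 0], [0, 0, 0.02, 0], [0, 0, 0.01, 0], [0, 0, 0, 0], [0, 0, 0, 0], [0, 0, 0, 0], [0, 0, 0, 0]],
])

```text
clock: 14.7
position: [560.2, 212.5, 175.0]
tool_rot: [1.739, 2.616, 0.001]
force: [0.5, -1.2, 8.3]
opening: 0.245
grasp_force: 45.8
```

```bash
python3 - <<'E'
from h import *
from workcell import telemetry
F=[]
for k in range(6): optics.grab_frame('side');F.append(telemetry.read_state()['force'])
print(np.mean(F,0));go(560,213,176.5)
E
```

```text
[-0.16538146 -1.57382069  7.90316939]
pos [560.3 212.5 175.1] R [[-0.387, 0.922, 0.001], [0.922, 0.387, 0.0], [-0.0, 0.001, -1.0]] j [ 0.3   0.47  1.45  0.    1.22 -0.1 ] F [ 0.6 -1.3  8.5] t 15.0 open 0.252 45.82613378763199
units [ 0.022 -0.002 -0.057]
```

Emit:
send_rows([
  [[-0.015, -0.005, 0.015, 0], [0, 0, 0.015, 0], [0, 0, 0, 0], [0, 0, 0, 0], [0, 0, 0, 0], [0, 0, 0, 0], [0, 0, 0, 0], [0, 0, 0, 0]],
])

```text
clock: 15.8
position: [560.3, 212.3, 174.4]
tool_rot: [1.739, 2.616, 0.002]
force: [-0.0, -0.1, 8.9]
opening: 0.245
grasp_force: 45.8
```

```bash
python3 - <<'E'
from h import *
from workcell import telemetry
F=[]
for k in range(8): i=optics.grab_frame('side')[:,:,::-1];F.append(telemetry.read_state()['force'])
print(np.mean(F,0));go(560,213,176.5)
cv2.imwrite("pics/fin.png",cv2.resize(i[185:260,243:318],None,fx=7,fy=7,interpolation=cv2.INTER_CUBIC))
E
```

```text
[0.21936698 0.04852513 8.63148868]
pos [560.3 212.3 174.4] R [[-0.387, 0.922, 0.001], [0.922, 0.387, 0.001], [0.0, 0.001, -1.0]] j [ 0.3   0.47  1.45  0.    1.22 -0.1 ] F [0.8 0.  8.7] t 16.2 open 0.249 45.84159046411514
units [ 0.029 -0.001 -0.084]
```

View pics/fin.png

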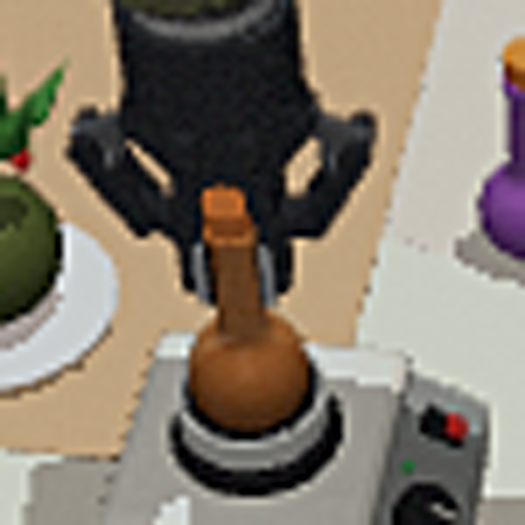

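The flask is upright and seated. The ring is low on its collar, the sideways load is about zero, and the press is about 10 N with the flask's weight. Handing in.

```bash
python3 -c "
from workcell import env
print(env.job_done())"
```

```text
the job is handed in; nothing more can be done
None
```

I handed the job in with the orange-stoppered amber flask gripped upright and pressed into the mixer ring, about 10–11 mm down by my force estimate (the mixer runs from 8 mm); the hand-in gave no verdict.

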